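Check glaze test dishes over the mirror and shut them in their snap cases

ROBOT

A 6-joint arm with a two-finger parallel gripper is mounted at the origin on the work surface. World frame = base frame: x ahead of the robot, y to its left, z up, the work surface at z = 0. Lengths are in m, angles in rad, forces in N, time in s.
With the tool pointing down it reaches from about 0.375 to 0.925 m from the base axis. Payload 5.7 kg.
Tool frame: the origin (TCP) lies midway between the tips of the shut fingers; the grasp point (between the pads) lies 19 mm behind it (tcp_to_grasp is the distance from the TCP to the grasp point, in m); z points along the fingers, y is the direction in which the jaws open and shut (so a half turn about z gives the same grasp; the last joint's range is limited). The gripper opens to 88 mm and grips with 3 to 60 N. Pads are 20 mm wide; open, the fingers measure 115 mm over their backs; the gripper's body (75 mm by 178 mm) begins 61 mm behind the grasp point.
Start: joints at [1.069, 0.359, 1.51, -0, 1.272, -0.115], TCP at [0.226, 0.556, 0.223] pointing down, gripper open.
Joint ranges: [-2.97, 2.97], [-1.01, 2.36], [0.21, 2.38], [-0.96, 4.11], [0.2, 2.71], [-2.98, 2.98]. Speed limits (rad/s): [2.39, 2.39, 3.14, 3.14, 3.14, 3.14].

INTERFACE

Orientations are given as [roll, pitch, yaw] about the fixed x, y, z axes, in that order (R = Rz(yaw) Ry(pitch) Rx(roll)).
In Python, from rig import * gives the robot as it stands.
- The arm moves only by the shell command python3 -m creep 'ROWS' [FORCE]. ROWS is a JSON object of lists of equal length, an entry for each row: "xyz": the shift along the world's x, y, z in units of 30 mm (1.0 is 30 mm), a list of three; "angular": the turn, a rotation vector about the world's x, y, z in rad, a list of three; "fingers": the finger opening in mm, from 0 to 87.8. A call has 1 to 12 rows; each row shifts and turns the commanded pose from where the row before left it; what a row does not reach is not made up. A row lasts 1/8 s, in which the tool goes at most 62.5 mm and 10.7 degrees, less where a joint would pass 70% of its speed; a pose out of reach is approached as far as the arm can. A call is refused whole if a number of a shift passes 1 or a number of a turn 0.188, either way. A call with a gripper value outside its range is refused whole. The fingers move at their own pace and stop on an object; FORCE is the grip in N (left out, the last holds). Time passes only in rows, so rows that do not move let the fingers close. It gives the time, the measured TCP pose, the force and the opening at its end, in the units of the state.
- get_state(): the state, without advancing time (a new reading comes with each control period).
- grab_frame(name): name is "scene" or "side" or "wrist"; returns a dict with "pixels" (420x560x3 uint8, red, green, blue), "z_map" (420x560 float32, m along the optical axis (not along the pixel's ray), 0 where there is no reading), "camera_matrix" (3x3 intrinsics, pixels), "R" (3x3) and "t" (3): a world point X has camera coordinates R X + t. Camera axes: x right, y down, z forward; pixel columns grow to the right and rows downward; lengths in m; the calibration is good to about 2 mm. The wrist camera is an equidistant fisheye: a pixel r from the principal point sees the ray r / f radians off the axis. A picture is of the moment at which its call begins.
- close_job(): hands the job in, once; it reports no verdict.
The state is a dict: "clock": time; "joint_pos": joint angles; "qvel": joint speeds; "tau": joint torques, N m; "tool_pos": TCP position; "tool_rot": TCP orientation; "contact_force": force on the tool from outside, world axes, zero at the start; "torque": the same for the moment, N m; "width": finger opening in m.
Only numpy, scipy, OpenCV 4.12 (cv2) and the standard library are available. Lean on these libraries where they do the work, as an engineer would, in place of code of your own. Each camera call takes 0.05 s, during which the arm holds its last target. There are 200 camera calls.

TASK

Put away the glaze test dishes one at a time, white first, then yellow, then blue (one may be missing): lift each over the round mirror so its underside is level with the yellow ball, hold it still there for three seconds to show its underside, then lay it flat in the case whose cover has its colour. Swing over all three covers, that of an empty case too, and press each down until its catch holds it shut. Leave the pots, jars and bottle standing where they are.

Things in the scene. Friction and masses are not known exactly. Their poses are not given: they have to be found in the camera images.
- dish_white: loose round test dish of bare pinkish clay, its top face glazed white; 16 mm high: rim 56 mm across from 8 to 16 mm up, above a foot 40 mm across; about 60 g; may be absent. Origin: centre of its underside, z up through the glazed face. It starts flat on the table and is gripped across the rim.
- case_white: fixed grey tray with the white cover, 80 mm (x) by 84 mm (y), floor 4 mm up; a black square nest, 54 mm wide inside, 5 mm deep, takes the foot of the dish (7 mm play each way); all walls end 10 mm above the table, below the rim of the dish. Origin: centre of its underside, z up; x points from the hinge (robot side, x = -40) to the catch (x = +44). Dish in place: its origin 4 mm above the case's.
- cover_white (a joint): hinge of the white cover, rad: 0 = shut, about 1.7 to 2.0 = open, leaning to the robot. Axis along the case's y at x = -40, z = 12 mm. A weak spring (under 1 N at the lip) throws it open unless latched. Swing it over by pushing its outside away from the robot, then press its top near the lip: about 7 N over the last 8 mm takes it past the catch, then it stays below 0.03 rad by itself.
- white_cover_top (a point): centre of the outside face of the white cover (an upside-down tray, 80 by 84 mm, in the dish's colour): 40 mm from the hinge axis along the cover, 22 mm off it. Shut, this flat face is the top, 34 mm above the table.
- white_cover_lip (a point): outer edge of the white cover's lip (a tab 32 mm wide, 4 mm thick): 88 mm from the hinge line along the cover, 22 mm off it.
- dish_yellow: loose round test dish of bare pinkish clay, its top face glazed yellow; 16 mm high: rim 56 mm across from 8 to 16 mm up, above a foot 40 mm across; about 60 g; may be absent. Origin: centre of its underside, z up through the glazed face. It starts flat on the table and is gripped across the rim.
- case_yellow: fixed grey tray with the yellow cover, 80 mm (x) by 84 mm (y), floor 4 mm up; a black square nest, 54 mm wide inside, 5 mm deep, takes the foot of the dish (7 mm play each way); all walls end 10 mm above the table, below the rim of the dish. Origin: centre of its underside, z up; x points from the hinge (robot side, x = -40) to the catch (x = +44). Dish in place: its origin 4 mm above the case's.
- cover_yellow (a joint): hinge of the yellow cover, rad: 0 = shut, about 1.7 to 2.0 = open, leaning to the robot. Axis along the case's y at x = -40, z = 12 mm. A weak spring (under 1 N at the lip) throws it open unless latched. Swing it over by pushing its outside away from the robot, then press its top near the lip: about 7 N over the last 8 mm takes it past the catch, then it stays below 0.03 rad by itself.
- yellow_cover_top (a point): centre of the outside face of the yellow cover (an upside-down tray, 80 by 84 mm, in the dish's colour): 40 mm from the hinge axis along the cover, 22 mm off it. Shut, this flat face is the top, 34 mm above the table.
- yellow_cover_lip (a point): outer edge of the yellow cover's lip (a tab 32 mm wide, 4 mm thick): 88 mm from the hinge line along the cover, 22 mm off it.
- dish_blue: loose round test dish of bare pinkish clay, its top face glazed blue; 16 mm high: rim 56 mm across from 8 to 16 mm up, above a foot 40 mm across; about 60 g; may be absent. Origin: centre of its underside, z up through the glazed face. It starts flat on the table and is gripped across the rim.
- case_blue: fixed grey tray with the blue cover, 80 mm (x) by 84 mm (y), floor 4 mm up; a black square nest, 54 mm wide inside, 5 mm deep, takes the foot of the dish (7 mm play each way); all walls end 10 mm above the table, below the rim of the dish. Origin: centre of its underside, z up; x points from the hinge (robot side, x = -40) to the catch (x = +44). Dish in place: its origin 4 mm above the case's.
- cover_blue (a joint): hinge of the blue cover, rad: 0 = shut, about 1.7 to 2.0 = open, leaning to the robot. Axis along the case's y at x = -40, z = 12 mm. A weak spring (under 1 N at the lip) throws it open unless latched. Swing it over by pushing its outside away from the robot, then press its top near the lip: about 7 N over the last 8 mm takes it past the catch, then it stays below 0.03 rad by itself.
- blue_cover_top (a point): centre of the outside face of the blue cover (an upside-down tray, 80 by 84 mm, in the dish's colour): 40 mm from the hinge axis along the cover, 22 mm off it. Shut, this flat face is the top, 34 mm above the table.
- blue_cover_lip (a point): outer edge of the blue cover's lip (a tab 32 mm wide, 4 mm thick): 88 mm from the hinge line along the cover, 22 mm off it.
- mirror: fixed pale wooden block 120 (x) by 170 (y) by 16 mm high with a round steel mirror, 96 mm across, on its top. Origin: under the mirror's centre, at table level, z up. A dark post 8 mm thick stands at y = +88 mm in its frame and carries the yellow ball (16 mm) that marks the viewing height, centre 90 mm above the table.
- view_point (a point): the viewing point: straight above the mirror's centre, at the height of the yellow ball's centre, 90 mm above the table. The dish's underside centre belongs here.
- pot_green: loose white jar with green cap, 38 mm across, 45 mm high; a bystander. Origin: centre of its underside.
- pot_red: loose white jar with red cap, 38 mm across, 45 mm high; a bystander. Origin: centre of its underside.
- glaze_bottle: loose red bottle with white cap, 56 mm across, 110 mm high; a bystander. Origin: centre of its underside.
- water_jar: loose glass cup, 72 mm across, 85 mm high; a bystander. Origin: centre of its underside.
- brush_jar: loose white jar with brushes, 68 mm across, jar 90 mm, brushes to 200 mm high; a bystander. Origin: centre of its underside.
- rib: loose wooden rib (scraper), 75 by 32 by 8 mm; a bystander. Origin: centre of its underside, x along its length.
- sponge: loose orange block sponge, 65 by 45 by 28 mm; a bystander. Origin: centre of its underside, x along its length.
Things that resemble listed ones, but are neither listed nor needed, are in the scene too. Leave any turquoise look-alike of the case_white alone. What is shaped like the dish_blue but red is not meant.

How it is judged:
By the outcome, as a careful person would: the job done as asked, in the order asked, and still so for the second after the job is handed in, with the robot touching nothing.
Of dish_white, dish_yellow, dish_blue only 2 to 3 are there at a start; the rules pass over those that are not, and their reading is None.
At some moment in a run one of dish_white, dish_yellow, dish_blue may be knocked a few centimetres aside while the robot is not near it.
Once in a run the grip may slacken for a moment while it holds something.
It also fails if it takes over 210 s, if anything falls off the work surface, if the arm or the gripper's body presses on something with over 40 N, if the wrist force passes 120 N, or if a joint passes its speed limit or range.

## Working session

There is one attempt and no reset: what is moved stays moved. The work goes in short steps, Python scripts to look and compute and a shell command to move; the robot and the scene stay as the last step left them, time stands still between calls to the robot, and variables do not carry over. Pictures are saved under pics/ and viewed, about 12 in all and at most 16, crops included, and the job is handed in when it is done.

```bash
mkdir -p pics; cat > h.py <<'E'
from rig import *
import numpy as np, cv2
def save(n,f): cv2.imwrite('pics/'+n+'.png',cv2.cvtColor(f['pixels'],cv2.COLOR_RGB2BGR))
def cloud(f):
    K=f['camera_matrix'];z=f['z_map'];v,u=np.mgrid[:420,:560]
    P=np.stack([(u-K[0,2])/K[0,0]*z,(v-K[1,2])/K[1,1]*z,z],-1)
    W=(P-f['t'])@f['R']; W[z==0]=np.nan
    return W
E
python3 - <<'E'
from h import *
a=grab_frame('scene');b=grab_frame('side')
np.savez('f0.npz',**{k+'_'+n:f[k] for n,f in(('a',a),('b',b)) for k in f})
save('scene0',a);save('side0',b)
s=get_state();print({k:np.round(v,3) for k,v in s.items()})
E
```

```text
{'clock': np.float64(0.1), 'joint_pos': array([ 1.069,  0.359,  1.511, -0.   ,  1.272, -0.115]), 'qvel': array([-0.001, -0.001, -0.001,  0.   , -0.001,  0.   ]), 'tau': array([-1.0000e-03, -5.1635e+01, -2.7141e+01,  6.8000e-02,  2.8000e-02,
       -0.0000e+00]), 'tool_pos': array([0.226, 0.555, 0.222]), 'tool_rot': array([-3.14 , -0.   ,  2.755]), 'contact_force': array([ 0.101, -1.14 , -0.161]), 'torque': array([-0.013,  0.022,  0.002]), 'width': np.float64(0.088)}
```

View pics/scene0.png

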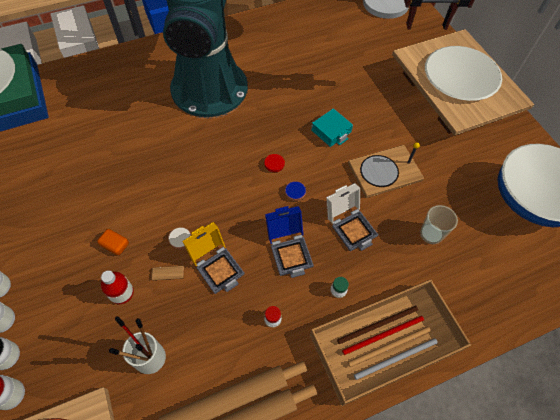

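View pics/side0.png

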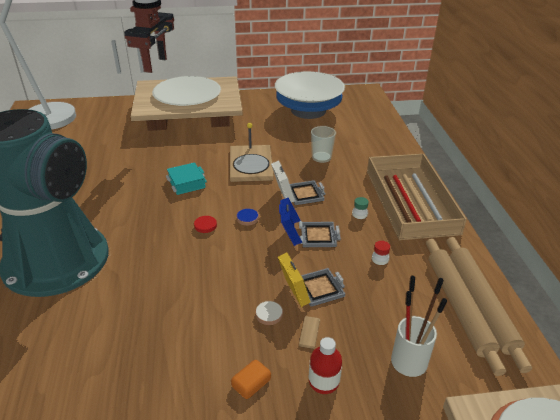

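Scene view: white dish at (180,238) and blue dish at (296,190). The red look-alike is at (275,163), not meant. Cases: yellow (220,270), blue (291,255), white (354,230). Mirror is at (380,170) with its ball at (417,146). The turquoise box at (332,128) is the decoy. No yellow dish is visible. Measuring now.

```bash
cat > m.py <<'E'
from h import *
def load(n):
    d=np.load('f0.npz'); return {k[:-2]:d[k] for k in d.files if k.endswith('_'+n)}
E
python3 - <<'E'
from m import *
for n in 'ab':
    f=load(n);W=cloud(f);hsv=cv2.cvtColor(f['pixels'],cv2.COLOR_RGB2HSV);H,S,V=[hsv[...,i].astype(int) for i in range(3)]
    z=W[...,2]
    inw=(W[...,0]>.2)&(W[...,0]<1.05)&(abs(W[...,1])<.6)
    ms={'white':(S<60)&(V>110)&(z>.004),'yellow':(H>20)&(H<32)&(S>190)&(V>120)&(z>.004),'blue':(H>110)&(H<130)&(S>150)&(z>.004),'red':((H<4)|(H>175))&(S>200)&(z>.004),'turq':(H>80)&(H<100)&(S>120)&(z>.004),'green':(H>65)&(H<85)&(S>90)&(z>.01),'orange':(H>4)&(H<14)&(S>200)&(z>.01)}
    print(n)
    for k,m in ms.items():
        c,l,st,ce=cv2.connectedComponentsWithStats((m&inw).astype(np.uint8))
        for i in range(1,c):
            if st[i,4]>25:
                p=W[l==i]; print(k,st[i,4],ce[i].round(),'med',np.nanmedian(p,0).round(3),'min',np.nanpercentile(p,3,axis=0).round(3),'max',np.nanpercentile(p,97,axis=0).round(3))
E
python3 - <<'E'
from m import *
f=load('a');c=f['pixels'][110:310,150:470];cv2.imwrite('pics/crop0.png',cv2.cvtColor(cv2.resize(c,(800,500),interpolation=cv2.INTER_CUBIC),cv2.COLOR_RGB2BGR))
E
```

```text
a
white 256 [436.  81.] med [0.301 0.588 0.084] min [0.24  0.574 0.08 ] max [0.364 0.599 0.088]
white 32 [343. 137.] med [0.339 0.285 0.017] min [0.334 0.273 0.005] max [0.345 0.294 0.03 ]
white 736 [379. 171.] med [0.479 0.321 0.016] min [0.435 0.283 0.012] max [0.517 0.364 0.019]
white 868 [521. 193.] med [0.7   0.578 0.086] min [0.619 0.55  0.073] max [0.782 0.599 0.092]
white 683 [344. 201.] med [0.542 0.178 0.05 ] min [0.526 0.135 0.01 ] max [0.569 0.217 0.089]
white 339 [432. 230.] med [0.7   0.332 0.056] min [0.657 0.325 0.012] max [0.719 0.365 0.085]
white 278 [178. 236.] med [ 0.462 -0.231  0.014] min [ 0.441 -0.251  0.01 ] max [ 0.487 -0.206  0.018]
white 28 [367. 242.] med [0.653 0.191 0.019] min [0.649 0.178 0.015] max [0.656 0.202 0.023]
white 32 [298. 270.] med [0.656 0.006 0.019] min [ 0.652 -0.008  0.016] max [0.66  0.018 0.023]
white 139 [108. 277.] med [ 0.548 -0.394  0.108] min [ 0.535 -0.406  0.097] max [ 0.558 -0.383  0.111]
white 42 [230. 283.] med [ 0.626 -0.153  0.019] min [ 0.621 -0.165  0.009] max [ 0.631 -0.141  0.022]
white 167 [123. 295.] med [ 0.57  -0.3
[... 3378 characters left out ...]
ax [ 0.898 -0.514  0.068]
yellow 181 [301. 292.] med [ 0.53  -0.22   0.051] min [ 0.515 -0.224  0.016] max [ 0.546 -0.215  0.084]
blue 534 [289. 220.] med [ 0.538 -0.005  0.06 ] min [ 0.519 -0.028  0.013] max [0.564 0.058 0.084]
blue 196 [247. 215.] med [0.447 0.09  0.015] min [0.426 0.07  0.011] max [0.468 0.113 0.018]
red 97 [204. 226.] med [0.339 0.057 0.014] min [0.318 0.045 0.006] max [0.363 0.094 0.018]
red 428 [326. 363.] med [ 0.539 -0.411  0.074] min [ 0.52  -0.422  0.057] max [ 0.566 -0.391  0.089]
turq 792 [187. 177.] med [0.298 0.252 0.032] min [0.254 0.222 0.006] max [0.34  0.307 0.035]
green 124 [361. 203.] med [0.729 0.068 0.042] min [0.716 0.058 0.033] max [0.744 0.087 0.046]
```

View pics/crop0.png

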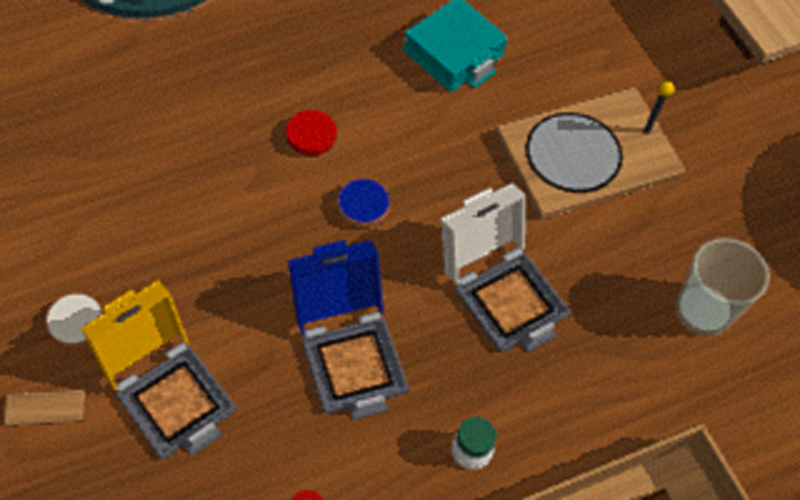

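Two dishes are present: white at (0.463,-0.230) and blue at (0.446,0.091). In the crop, blue at (363,200) is clearly blue with a clay side, and the red one at (312,132) is the decoy. Next I'll get the case poses, cover geometry and mirror.

```bash
python3 - <<'E'
from m import *
f=load('a');W=cloud(f);g=load('b');Wg=cloud(g)
for nm,(cx,cy) in {'yellow':(.595,-.165),'blue':(.62,.01),'white':(.615,.18)}.items():
  for t,ff,w in(('a',f,W),('b',g,Wg)):
    hsv=cv2.cvtColor(ff['pixels'],cv2.COLOR_RGB2HSV)
    near=(abs(w[...,0]-cx)<.06)&(abs(w[...,1]-cy)<.06)
    m=near&(w[...,2]<.02)&(hsv[...,1]>90)&(hsv[...,2]>130)&(hsv[...,0]<25)
    n,l,st,_=cv2.connectedComponentsWithStats(m.astype(np.uint8)); i=1+np.argmax(st[1:,4])
    p=w[l==i]; r=cv2.minAreaRect((p[:,:2]*1000).astype(np.float32)); print(nm,t,len(p),np.round(r[0],1),np.round(r[1],1),round(r[2],1),'z',np.nanmedian(p[:,2]).round(4))
    # tray: grey walls
    m=near&(w[...,2]>.006)&(w[...,2]<.013)&(hsv[...,1]<90)
    p=w[m]; r=cv2.minAreaRect((p[:,:2]*1000).astype(np.float32)); print('  walls',len(p),np.round(r[0],1),np.round(r[1],1),round(r[2],1))
    # cover plane: points above .03
    m=(abs(w[...,0]-cx+.07)<.06)&(abs(w[...,1]-cy)<.06)&(w[...,2]>.025)&(w[...,2]<.12)
    p=w[m]
    if len(p)>50: 
        print('  cover n',len(p),'top10 z',np.sort(p[:,2])[-10:].mean().round(4),p[np.argsort(p[:,2])[-15:]].mean(0).round(4), 'minx',np.percentile(p[:,0],1).round(4),'y',np.percentile(p[:,1],[1,99]).round(4))
# mirror & ball
for t,ff,w in(('a',f,W),('b',g,Wg)):
    hsv=cv2.cvtColor(ff['pixels'],cv2.COLOR_RGB2HSV)
    m=(w[...,0]>.4)&(w[...,0]<.55)&(w[...,1]>.24)&(w[...,1]<.42)&(w[...,2]>.011)&(w[...,2]<.024)
    mm=m&(hsv[...,1]<60);p=w[mm]; e=cv2.minEnclosingCircle((p[:,:2]*1000).astype(np.float32));print('mirror',e,p.mean(0)*1000)
    p=w[m]; r=cv2.minAreaRect((p[:,:2]*1000).astype(np.float32)); print('block',r)
    m=(w[...,0]>.4)&(w[...,0]<.6)&(w[...,1]>.3)&(w[...,1]<.5)&(w[...,2]>.07)&(w[...,2]<.11); print('ball',w[m].mean(0) if m.any() else None)
E
```

```text
yellow a 409 [ 579.3 -165.7] [51.7 51.4] 13.4 z 0.0027
  walls 214 [ 584.5 -163.1] [101.1  83.8] 14.2
  cover n 730 top10 z 0.0917 [ 0.5117 -0.1801  0.0913] minx 0.4959 y [-0.2211 -0.1365]
yellow b 364 [ 581.5 -161.7] [51.6 49.9] 15.4 z 0.0033
  walls 275 [ 585.6 -162.8] [88.8 87.9] 13.2
  cover n 648 top10 z 0.092 [ 0.5104 -0.1803  0.0917] minx 0.4949 y [-0.2239 -0.1415]
blue a 383 [609.8   9.1] [50.7 53.2] 81.4 z 0.0029
  walls 220 [611.1   9.1] [83.3 98.7] 83.4
  cover n 733 top10 z 0.087 [0.5378 0.0252 0.0866] minx 0.5169 y [-0.0255  0.0586]
blue b 248 [611.4  11.3] [47.4 51.6] 85.5 z 0.003
  walls 245 [610.8   8.5] [90.4 95.9] 1.4
  cover n 499 top10 z 0.0874 [0.5351 0.0197 0.0867] minx 0.5163 y [-0.0288  0.0598]
white a 329 [606.1 181.8] [50.2 50.2] 7.5 z 0.0028
  walls 216 [603.  182.8] [108.6  85.5] 8.3
  cover n 641 top10 z 0.0921 [0.5403 0.175  0.0916] minx 0.5228 y [0.1325 0.2173]
white b 182 [607.1 186.1] [51.5 48.2] 10.5 z 0.0031
  walls 177 [611.6 183.3] [88.  92.3] 2.8
  cover n 378 top10 z 0.0918 [0.5349 0.1703 0.0911] minx 0.5224 y [0.1292 0.2152]
mirror ((479.3927307128906, 341.4245910644531), 69.7908706665039) [476.74156229 323.45691521  15.84347158]
block ((478.0932922363281, 339.48736572265625), (165.38302612304688, 121.33497619628906), 86.50312042236328)
ball [0.48333188 0.40950645 0.08875676]
mirror ((475.94293212890625, 340.76165771484375), 71.13487243652344) [476.92032638 323.51630923  16.42997467]
block ((477.4708557128906, 337.05364990234375), (169.3146209716797, 118.07206726074219), 86.732177734375)
ball [0.48051631 0.40752911 0.08668706]
```

Cases (centre, yaw):
- yellow: (0.5805,-0.1635), 14°
- blue: (0.6105,0.010), -7°
- white: (0.6065,0.1835), 8.5°

The viewing point is about (0.477,0.322). I'm moving above the white dish with the jaws parallel to the yellow cover's hinge, so the gripper body clears that cover.

```bash
python3 -m creep '{"xyz":[[1,-1,0],[1,-1,0],[1,-1,0],[1,-1,0],[1,-1,0],[1,-1,0],[1,-1,0],[1,-1,0],[0,-1,0],[0,-1,0],[0,-1,0],[0,-1,0]],"angular":[[0,0,0],[0,0,0],[0,0,0],[0,0,0],[0,0,0.1],[0,0,0.1],[0,0,0.1],[0,0,0.1],[0,0,0.1],[0,0,0.132],[0,0,0],[0,0,0]],"fingers":[87,87,87,87,87,87,87,87,87,87,87,87]}' 20
python3 -m creep '{"xyz":[[0,-1,0],[0,-1,0],[0,-1,0],[0,-1,0],[0,-1,0],[0,-1,0],[0,-1,0],[0,-1,0],[0,-1,0],[0,-1,0],[0,-1,0],[0,-1,0]],"angular":[[0,0,0],[0,0,0],[0,0,0],[0,0,0],[0,0,0],[0,0,0],[0,0,0],[0,0,0],[0,0,0],[0,0,0],[0,0,0],[0,0,0]],"fingers":[87,87,87,87,87,87,87,87,87,87,87,87]}'
python3 -m creep '{"xyz":[[0,-1,-0.5],[0,-1,-0.5],[0,-0.2,-0.5],[0,0,0],[0,0,0]],"angular":[[0,0,0],[0,0,0],[0,0,0],[0,0,0],[0,0,0]],"fingers":[87,87,87,87,87]}'
cat >> h.py <<'E'
def wrist(f,u,v,z):
    K=f['camera_matrix'];a=(u-K[0,2])/K[0,0];b=(v-K[1,2])/K[1,1];r=np.hypot(a,b)
    s=np.where(r>1e-9,np.sin(r)/np.maximum(r,1e-9),1);d=np.stack([a*s,b*s,np.cos(r)],-1)
    D=d@f['R'];C=-f['R'].T@f['t'];return C+D*((z-C[2])/D[...,2])[...,None]
def wpix(f,X):
    c=f['R']@np.asarray(X,float)+f['t'];t=np.arctan2(np.hypot(*c[:2]),c[2]);n=c[:2]/np.hypot(*c[:2]);K=f['camera_matrix']
    return n*t*[K[0,0],K[1,1]]+K[:2,2]
def blob(f,m,z):
    n,l,st,ce=cv2.connectedComponentsWithStats(m.astype(np.uint8));out=[]
    for i in range(1,n):
        if st[i,4]>150:
            v,u=np.nonzero(l==i);p=wrist(f,u.astype(float),v.astype(float),z)
            r=cv2.minAreaRect((p[:,:2]*1000).astype(np.float32));out.append((st[i,4],ce[i].round(),p.mean(0).round(4),np.round(r[0],1),np.round(r[1],1),round(r[2],1)))
    return out
def hsvm(f):
    h=cv2.cvtColor(f['pixels'],cv2.COLOR_RGB2HSV).astype(int);return h[...,0],h[...,1],h[...,2]
E
python3 - <<'E'
from h import *
f=grab_frame('wrist');save('w1',f)
H,S,V=hsvm(f)
for o in blob(f,(S<60)&(V>110),.016):print(o)
print(get_state()['tool_pos'],get_state()['joint_pos'])
E
```

```text
clock: 1.6
tool_pos: [0.4659, 0.1946, 0.2223]
tool_rot: [-3.141, -0.001, -2.896]
contact_force: [-0.8, 0.3, -0.2]
width: 0.0871
clock: 3.1
tool_pos: [0.466, -0.1652, 0.2223]
tool_rot: [3.141, -0.0, -2.896]
contact_force: [-0.1, 0.0, 0.2]
width: 0.0869
clock: 3.72
tool_pos: [0.4663, -0.2294, 0.1778]
tool_rot: [3.141, -0.0, -2.896]
contact_force: [0.7, -0.4, 0.4]
width: 0.0871
(np.int32(2097), array([284., 196.]), array([ 0.4624, -0.2286,  0.016 ]), array([ 462.5, -228.5]), array([51.8, 52.9]), 14.0)
(np.int32(885), array([131., 226.]), array([ 0.536 , -0.3871,  0.016 ]), array([ 543. , -390.5]), array([63.4, 49.5]), 38.0)
(np.int32(401), array([ 85., 253.]), array([ 0.5872, -0.4484,  0.016 ]), array([ 586.4, -451.7]), array([22.2, 47.8]), 17.2)
(np.int32(205), array([319., 337.]), array([ 0.6193, -0.1455,  0.016 ]), array([ 617.6, -140.8]), array([19. , 53.6]), 16.8)
[ 0.46651023 -0.22949893  0.17804245] [-5.90221156e-01  2.91954972e-01  1.73683752e+00  1.81525886e-04
  1.11249182e+00 -2.40716135e+00]
```

View pics/w1.png

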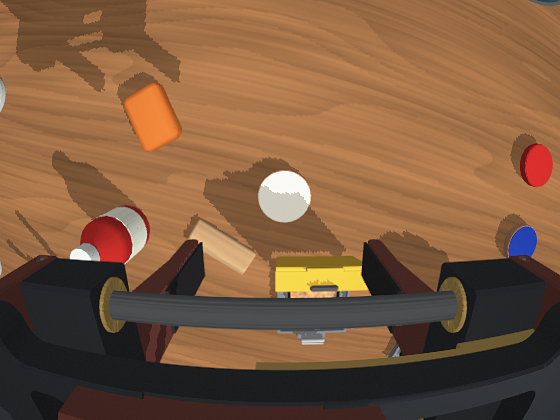

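The wrist view shows the white dish at (284,196), which is (0.4625,-0.2286) in the world. There is nothing yellow behind the cover. Descending and gripping.

```bash
python3 -m creep '{"xyz":[[-0.13,0.03,-0.9],[0,0,-0.9],[0,0,-0.9],[0,0,-0.9],[0,0,-0.9],[0,0,-0.7],[0,0,-0.42],[0,0,0],[0,0,0]],"angular":[[0,0,0],[0,0,0],[0,0,0],[0,0,0],[0,0,0],[0,0,0],[0,0,0],[0,0,0],[0,0,0]],"fingers":[87,87,87,87,87,87,87,87,87]}' 30
python3 -m creep '{"xyz":[[0,0,0],[0,0,0],[0,0,0],[0,0,0],[0,0,0],[0,0,0],[0,0,0.3],[0,0,0.5],[0,0,0.7]],"angular":[[0,0,0],[0,0,0],[0,0,0],[0,0,0],[0,0,0],[0,0,0],[0,0,0],[0,0,0],[0,0,0]],"fingers":[45,45,45,45,45,45,45,45,45]}' 30
```

```text
clock: 4.9
tool_pos: [0.4631, -0.2297, 0.0098]
tool_rot: [-3.141, 0.001, -2.896]
contact_force: [-0.1, 0.4, -0.2]
width: 0.0871
clock: 6.02
tool_pos: [0.4622, -0.2293, 0.0549]
tool_rot: [3.141, -0.0, -2.896]
contact_force: [0.2, -0.7, -0.3]
width: 0.0548
```

```bash
python3 -m creep '{"xyz":[[0,0,0.9],[0,0,0.9],[0,0.3,0.9],[0,0.6,0.8],[0,0.9,0],[0,1,0],[0,1,0],[0,1,0],[0,1,0],[0.1,1,0],[0.1,1,0],[0.1,1,0]],"angular":[[0,0,0],[0,0,0],[0,0,0],[0,0,0],[0,0,0],[0,0,0],[0,0,0],[0,0,0],[0,0,0],[0,0,0],[0,0,0],[0,0,0]],"fingers":[45,45,45,45,45,45,45,45,45,45,45,45]}'
python3 -m creep '{"xyz":[[0.1,1,0],[0.1,1,0],[0,1,0],[0,1,0],[0,1,0],[0,1,0],[0,1,0],[0,0.8,-0.4],[0,0.5,-0.6],[0,0.3,-0.6],[0,0,-0.4],[0,0,0]],"angular":[[0,0,0],[0,0,0],[0,0,0],[0,0,0],[0,0,0],[0,0,0],[0,0,0],[0,0,0],[0,0,0],[0,0,0],[0,0,0],[0,0,0]],"fingers":[45,45,45,45,45,45,45,45,45,45,45,45]}'
python3 - <<'E'
from h import *
import h
s=get_state();print(s['tool_pos'],s['width'],s['contact_force'])
out=[]
for n in('scene','side'):
    f=grab_frame(n);W=cloud(f);x,y=s['tool_pos'][:2]
    m=(np.hypot(W[...,0]-x,W[...,1]-y)<.034)&(W[...,2]>.06)&(W[...,2]<.112)
    H,S,V=hsvm(f); w=m&(V>100)&(S<110); p=W[w]; print(n,w.sum(),np.percentile(p,[2,50,98],axis=0).round(4).tolist() if len(p) else None)
    u=f['camera_matrix']@(f['R']@s['tool_pos']+f['t']);u=(u[:2]/u[2]).astype(int)
    c=f['pixels'][max(0,u[1]-60):u[1]+60,max(0,u[0]-60):u[0]+60];out.append(cv2.resize(c,(390,390)))
cv2.imwrite('pics/v1.png',cv2.cvtColor(np.hstack(out),cv2.COLOR_RGB2BGR))
E
```

```text
clock: 7.52
tool_pos: [0.4714, 0.0355, 0.16]
tool_rot: [-3.141, 0.001, -2.896]
contact_force: [0.7, -0.2, -0.3]
width: 0.0551
clock: 9.02
tool_pos: [0.4764, 0.2914, 0.0976]
tool_rot: [-3.141, -0.003, -2.897]
contact_force: [0.3, 0.6, -1.3]
width: 0.0546
[0.47640023 0.29140631 0.09764279] 0.05463834299132528 [ 0.33600153  0.57770425 -1.28340815]
scene 164 [[0.4727, 0.2717, 0.0926], [0.4888, 0.2956, 0.102], [0.5037, 0.3176, 0.1052]]
side 111 [[0.4524, 0.2641, 0.0933], [0.4663, 0.2842, 0.103], [0.505, 0.312, 0.1065]]
```

View pics/v1.png

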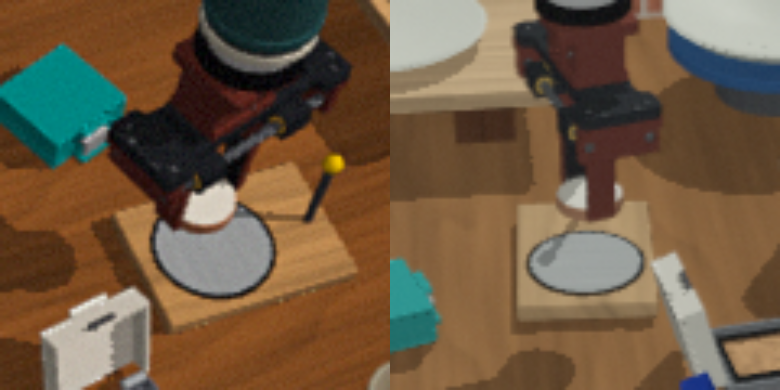

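The dish sits level in the grip, but it is 30 mm short of the mirror centre in y, and 2 mm low. I'll shift it and hold.

```bash
python3 -m creep '{"xyz":[[0,0.4,0.07],[0,0.4,0],[0.02,0.22,0],[0,0,0],[0,0,0],[0,0,0],[0,0,0],[0,0,0],[0,0,0],[0,0,0],[0,0,0],[0,0,0]],"angular":[[0,0,0],[0,0,0],[0,0,0],[0,0,0],[0,0,0],[0,0,0],[0,0,0],[0,0,0],[0,0,0],[0,0,0],[0,0,0],[0,0,0]],"fingers":[45,45,45,45,45,45,45,45,45,45,45,45]}'
python3 -m creep '{"xyz":[[0,0,0],[0,0,0],[0,0,0],[0,0,0],[0,0,0],[0,0,0],[0,0,0],[0,0,0],[0,0,0],[0,0,0],[0,0,0],[0,0,0]],"angular":[[0,0,0],[0,0,0],[0,0,0],[0,0,0],[0,0,0],[0,0,0],[0,0,0],[0,0,0],[0,0,0],[0,0,0],[0,0,0],[0,0,0]],"fingers":[45,45,45,45,45,45,45,45,45,45,45,45]}'
python3 -m creep '{"xyz":[[0,0,0],[0,0,0],[0,0,0],[0,0,0],[0,0,0],[0,0,0],[0,0,0],[0,0,0],[0,0,0],[0,0,0],[0,0,0],[0,0,0]],"angular":[[0,0,0],[0,0,0],[0,0,0],[0,0,0],[0,0,0],[0,0,0],[0,0,0],[0,0,0],[0,0,0],[0,0,0],[0,0,0],[0,0,0]],"fingers":[45,45,45,45,45,45,45,45,45,45,45,45]}'
python3 - <<'E'
from h import *
s=get_state()
f=grab_frame('side');W=cloud(f);x,y=s['tool_pos'][:2]
m=(np.hypot(W[...,0]-x,W[...,1]-y)<.034)&(W[...,2]>.06)&(W[...,2]<.115);H,S,V=hsvm(f); p=W[m&(V>100)&(S<110)]; print(len(p),np.percentile(p,[2,50,98],axis=0).round(4).tolist())
f=grab_frame('wrist');save('w2',f)
E
```

```text
clock: 10.62
tool_pos: [0.478, 0.3231, 0.1011]
tool_rot: [-3.141, -0.0, -2.896]
contact_force: [0.5, 0.7, -1.0]
width: 0.055
clock: 12.12
tool_pos: [0.478, 0.3232, 0.1011]
tool_rot: [-3.141, 0.0, -2.896]
contact_force: [0.4, 0.1, 0.5]
width: 0.0548
clock: 13.62
tool_pos: [0.478, 0.3231, 0.1011]
tool_rot: [-3.141, -0.0, -2.896]
contact_force: [-0.4, 0.4, -0.2]
width: 0.0548
97 [[0.4545, 0.2943, 0.0998], [0.468, 0.3179, 0.1057], [0.5056, 0.3471, 0.1102]]
```

View pics/w2.png

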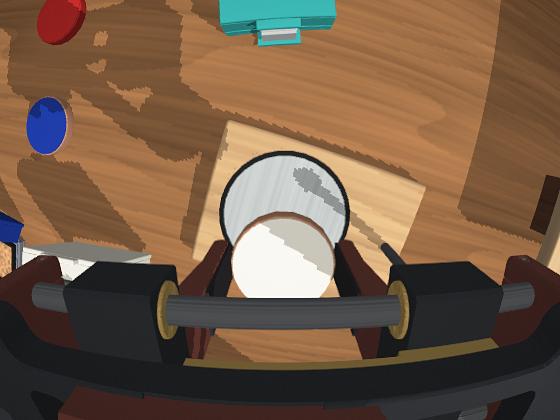

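The white dish is shown centred over the mirror, and it has been still since about clock 9.7 (4 s). Now moving to the white case; I'll hover first and check the alignment.

```bash
python3 -m creep '{"xyz":[[0,0,0.5],[0,0,0.5],[0.5,-0.5,0.5],[0.9,-0.9,0],[0.9,-0.9,0],[0.9,-0.9,0],[0.7,-0.9,0],[0.38,-0.54,0],[0,0,0],[0,0,0]],"angular":[[0,0,0],[0,0,0],[0,0,0],[0,0,-0.048],[0,0,-0.048],[0,0,0],[0,0,0],[0,0,0],[0,0,0],[0,0,0]],"fingers":[45,45,45,45,45,45,45,45,45,45]}'
python3 - <<'E'
from h import *
s=get_state();x,y=s['tool_pos'][:2];out=[]
for n in('scene','side'):
    f=grab_frame(n);W=cloud(f);H,S,V=hsvm(f)
    m=(np.hypot(W[...,0]-x,W[...,1]-y)<.04)&(abs(W[...,2]-s['tool_pos'][2]-.005)<.012)&(V>100)&(S<110);p=W[m];print(n,len(p),np.percentile(p,[2,50,98],axis=0).round(4).tolist())
    m=(abs(W[...,0]-.606)<.06)&(abs(W[...,1]-.184)<.06)&(W[...,2]<.02)&(S>90)&(V>110)&(H<25);p=W[m];print(cv2.minAreaRect((p[:,:2]*1000).astype(np.float32)))
    m=(abs(W[...,0]-.606)<.06)&(abs(W[...,1]-.184)<.06)&(W[...,2]<.014)&(W[...,2]>.002)&(V<45);p=W[m];print('dark',len(p),np.percentile(p,[5,50,95],axis=0).round(4).tolist())
    u=f['camera_matrix']@(f['R']@[x,y,.08]+f['t']);u=(u[:2]/u[2]).astype(int)
    out.append(cv2.resize(f['pixels'][u[1]-60:u[1]+60,u[0]-60:u[0]+60],(390,390),interpolation=cv2.INTER_CUBIC))
cv2.imwrite('pics/v2.png',cv2.cvtColor(np.hstack(out),cv2.COLOR_RGB2BGR));print(s['tool_pos'])
E
```

```text
clock: 14.98
tool_pos: [0.6057, 0.1844, 0.1462]
tool_rot: [3.141, -0.001, -2.992]
contact_force: [0.1, 1.5, -0.7]
width: 0.0545
scene 200 [[0.6022, 0.1623, 0.1477], [0.6187, 0.1882, 0.1511], [0.6324, 0.2095, 0.1545]]
((606.2265625, 184.05850219726562), (119.68389129638672, 119.3072738647461), 89.89737701416016)
dark 102 [[0.5762, 0.1522, 0.0037], [0.6102, 0.1858, 0.0069], [0.6394, 0.214, 0.0099]]
side 119 [[0.5813, 0.1554, 0.1431], [0.5946, 0.1808, 0.1509], [0.6323, 0.2095, 0.1563]]
((606.1455078125, 183.45928955078125), (118.73921203613281, 119.49471282958984), 89.98519897460938)
dark 66 [[0.5774, 0.1503, 0.0034], [0.6062, 0.1688, 0.007], [0.636, 0.2158, 0.0102]]
[0.6056698  0.18442959 0.14621835]
```

View pics/v2.png

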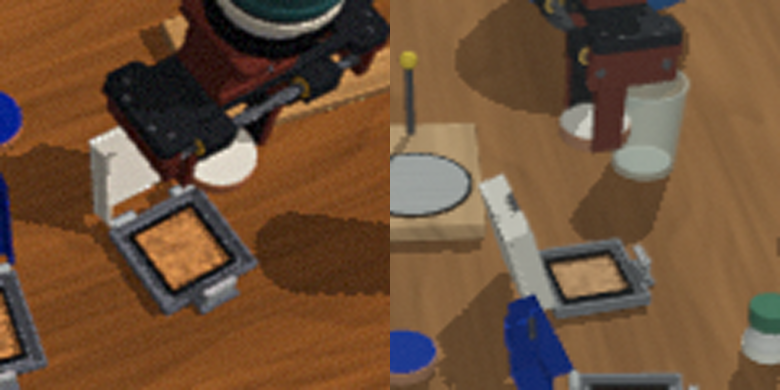

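The nest centre at (0.607,0.183) agrees with the TCP. Lowering and releasing.

```bash
python3 -m creep '{"xyz":[[0.03,-0.04,-0.8],[0,0,-0.8],[0,0,-0.8],[0,0,-0.8],[0,0,-0.6],[0,0,-0.35],[0,0,-0.17],[0,0,-0.06],[0,0,0],[0,0,0]],"angular":[[0,0,0],[0,0,0],[0,0,0],[0,0,0],[0,0,0],[0,0,0],[0,0,0],[0,0,0],[0,0,0],[0,0,0]],"fingers":[45,45,45,45,45,45,45,45,45,45]}'
```

```text
clock: 16.32
tool_pos: [0.6078, 0.1828, 0.0153]
tool_rot: [-3.142, 0.001, -2.993]
contact_force: [0.2, 0.7, 0.2]
width: 0.0548
```

```bash
python3 -m creep '{"xyz":[[0,0,-0.05],[0,0,0],[0,0,0],[0,0,0],[0,0,0],[0,0,0],[0,0,0.4],[0,0,0.8],[0,0,0.8],[0,0,0.8],[0,0,0.8],[0,0,0.8]],"angular":[[0,0,0],[0,0,0],[0,0,0],[0,0,0],[0,0,0],[0,0,0],[0,0,0],[0,0,0],[0,0,0],[0,0,0],[0,0,0],[0,0,0]],"fingers":[45,45,75,75,75,75,75,75,75,75,75,75]}'
python3 - <<'E'
from h import *
f=grab_frame('scene');W=cloud(f);H,S,V=hsvm(f);out=[]
m=(np.hypot(W[...,0]-.607,W[...,1]-.183)<.035)&(V>100)&(S<110)&(W[...,2]>.01);p=W[m];print(len(p),np.percentile(p,[2,50,98],axis=0).round(4).tolist())
for f in (f,grab_frame('side')):
    u=f['camera_matrix']@(f['R']@[.607,.183,.04]+f['t']);u=(u[:2]/u[2]).astype(int)
    out.append(cv2.resize(f['pixels'][u[1]-60:u[1]+60,u[0]-60:u[0]+60],(390,390),interpolation=cv2.INTER_CUBIC))
cv2.imwrite('pics/v3.png',cv2.cvtColor(np.hstack(out),cv2.COLOR_RGB2BGR))
f=grab_frame('side');W=cloud(f);H,S,V=hsvm(f)
m=(H>110)&(H<130)&(S>150)&(W[...,2]>.008)&(W[...,2]<.025)&(W[...,0]<.52);p=W[m];print('blue',len(p),np.percentile(p,[2,50,98],axis=0).round(4).tolist())
E
```

```text
clock: 17.82
tool_pos: [0.6074, 0.1827, 0.147]
tool_rot: [-3.142, 0.001, -2.992]
contact_force: [0.5, -0.5, 0.1]
width: 0.075
350 [[0.5852, 0.1578, 0.0141], [0.6112, 0.1815, 0.0183], [0.6354, 0.2076, 0.3306]]
blue 195 [[0.4246, 0.0694, 0.0114], [0.447, 0.0903, 0.0147], [0.4689, 0.1136, 0.0186]]
```

View pics/v3.png

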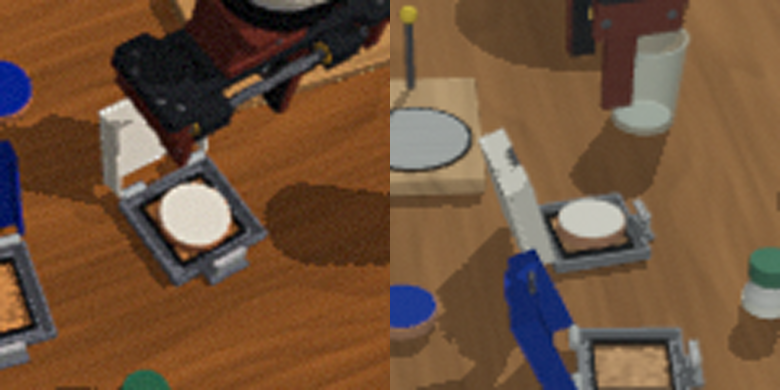

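White is flat in its nest. The blue dish is still at (0.4465,0.0915). Going to it.

```bash
python3 -m creep '{"xyz":[[-0.5,-0.3,0.2],[-0.9,-0.5,0],[-0.9,-0.5,0],[-0.9,-0.5,0],[-0.9,-0.5,0],[-0.9,-0.5,0],[-0.37,-0.25,0],[0,0,0],[0,0,0]],"angular":[[0,0,0],[0,0,-0.09],[0,0,-0.09],[0,0,-0.09],[0,0,0],[0,0,0],[0,0,0],[0,0,0],[0,0,0]],"fingers":[87,87,87,87,87,87,87,87,87]}'
python3 - <<'E'
from h import *
f=grab_frame('wrist')
H,S,V=hsvm(f)
for o in blob(f,(H>105)&(H<130)&(S>140)&(V>60),.016):print(o)
print(get_state()['tool_pos'])
E
```

```text
clock: 19.1
tool_pos: [0.4474, 0.0914, 0.1514]
tool_rot: [3.141, 0.001, 3.021]
contact_force: [-0.4, -0.1, 0.2]
width: 0.087
(np.int32(2362), array([282., 202.]), array([0.4447, 0.091 , 0.016 ]), array([445.,  91.]), array([50.9, 50.9]), 83.0)
(np.int32(453), array([220., 331.]), array([0.5808, 0.0045, 0.016 ]), array([580.4,   0.7]), array([98.4, 10.6]), 83.7)
[0.44747407 0.09150767 0.15133413]
```

```bash
python3 -m creep '{"xyz":[[-0.05,0,-0.8],[0,0,-0.9],[0,0,-0.9],[0,0,-0.9],[0,0,-0.7],[0,0,-0.4],[0,0,-0.13],[0,0,0],[0,0,0]],"angular":[[0,0,0],[0,0,0],[0,0,0],[0,0,0],[0,0,0],[0,0,0],[0,0,0],[0,0,0],[0,0,0]],"fingers":[87,87,87,87,87,87,87,87,87]}' 30
python3 -m creep '{"xyz":[[0,0,0],[0,0,0],[0,0,0],[0,0,0],[0,0,0],[0,0,0],[0,0,0.3],[0,0,0.5],[0,0,0.7]],"angular":[[0,0,0],[0,0,0],[0,0,0],[0,0,0],[0,0,0],[0,0,0],[0,0,0],[0,0,0],[0,0,0]],"fingers":[45,45,45,45,45,45,45,45,45]}' 30
```

```text
clock: 20.27
tool_pos: [0.4453, 0.0913, 0.0099]
tool_rot: [3.141, 0.001, 3.021]
contact_force: [0.5, 0.0, -0.0]
width: 0.087
clock: 21.4
tool_pos: [0.4442, 0.0912, 0.0548]
tool_rot: [-3.141, -0.001, 3.021]
contact_force: [0.2, -0.1, -0.8]
width: 0.0549
```

```bash
python3 -m creep '{"xyz":[[0,0,0.8],[0,0.3,0.8],[0.1,0.8,0.9],[0.2,0.9,0],[0.2,1,0],[0.2,1,0],[0.2,1,0],[0.18,1,0],[0,0.9,0],[0,0.5,-0.3],[0,0.29,-0.4],[0,0,-0.3]],"angular":[[0,0,0],[0,0,0],[0,0,0],[0,0,0],[0,0,0],[0,0,0],[0,0,0],[0,0,0],[0,0,0],[0,0,0],[0,0,0],[0,0,0]],"fingers":[45,45,45,45,45,45,45,45,45,45,45,45]}'
python3 -m creep '{"xyz":[[0,0,0],[0,0,0],[0,0,0]],"angular":[[0,0,0],[0,0,0],[0,0,0]],"fingers":[45,45,45]}'
python3 - <<'E'
from h import *
s=get_state();print(s['tool_pos'],s['width'])
x,y=s['tool_pos'][:2]
f=grab_frame('side');W=cloud(f);m=(np.hypot(W[...,0]-x,W[...,1]-y)<.034)&(W[...,2]>.06)&(W[...,2]<.115);H,S,V=hsvm(f); p=W[m&(H>105)&(H<130)&(S>120)]; print(len(p),np.percentile(p,[2,50,98],axis=0).round(4).tolist())
E
```

```text
clock: 22.9
tool_pos: [0.4764, 0.3215, 0.098]
tool_rot: [-3.14, -0.001, 3.021]
contact_force: [0.3, -0.4, -0.3]
width: 0.0548
clock: 23.28
tool_pos: [0.4775, 0.3217, 0.0997]
tool_rot: [3.141, 0.001, 3.02]
contact_force: [-0.8, -0.5, -0.8]
width: 0.0552
[0.4774713  0.32166964 0.09971022] 0.05517334776343437
60 [[0.4564, 0.3001, 0.1021], [0.4915, 0.3207, 0.1049], [0.5034, 0.3435, 0.1075]]
```

Blue is at the viewing height. Holding over 3 s.

```bash
for i in 1 2 ; do :; done; python3 -m creep '{"xyz":[[0,0,0],[0,0,0],[0,0,0],[0,0,0],[0,0,0],[0,0,0],[0,0,0],[0,0,0],[0,0,0],[0,0,0],[0,0,0],[0,0,0]],"angular":[[0,0,0],[0,0,0],[0,0,0],[0,0,0],[0,0,0],[0,0,0],[0,0,0],[0,0,0],[0,0,0],[0,0,0],[0,0,0],[0,0,0]],"fingers":[45,45,45,45,45,45,45,45,45,45,45,45]}'
python3 -m creep '{"xyz":[[0,0,0],[0,0,0],[0,0,0],[0,0,0],[0,0,0],[0,0,0],[0,0,0],[0,0,0],[0,0,0],[0,0,0],[0,0,0],[0,0,0]],"angular":[[0,0,0],[0,0,0],[0,0,0],[0,0,0],[0,0,0],[0,0,0],[0,0,0],[0,0,0],[0,0,0],[0,0,0],[0,0,0],[0,0,0]],"fingers":[45,45,45,45,45,45,45,45,45,45,45,45]}'
python3 -m creep '{"xyz":[[0,0,0],[0,0,0],[0,0,0],[0,0,0],[0,0,0],[0,0,0]],"angular":[[0,0,0],[0,0,0],[0,0,0],[0,0,0],[0,0,0],[0,0,0]],"fingers":[45,45,45,45,45,45]}'
python3 - <<'E'
from h import *
s=get_state();x,y=s['tool_pos'][:2]
f=grab_frame('side');W=cloud(f);m=(np.hypot(W[...,0]-x,W[...,1]-y)<.034)&(W[...,2]>.06)&(W[...,2]<.115);H,S,V=hsvm(f); p=W[m&(H>105)&(H<130)&(S>120)]; print(len(p),np.percentile(p,[2,50,98],axis=0).round(4).tolist())
E
```

```text
clock: 24.82
tool_pos: [0.4771, 0.322, 0.0993]
tool_rot: [-3.141, 0.0, 3.021]
contact_force: [0.2, -0.2, -0.4]
width: 0.055
clock: 26.32
tool_pos: [0.4771, 0.3219, 0.0993]
tool_rot: [-3.141, -0.0, 3.021]
contact_force: [-0.4, 0.0, -0.5]
width: 0.0552
clock: 27.08
tool_pos: [0.4771, 0.322, 0.0993]
tool_rot: [-3.141, -0.0, 3.021]
contact_force: [0.2, -0.2, -0.8]
width: 0.0551
59 [[0.4566, 0.2995, 0.1024], [0.4914, 0.3228, 0.1046], [0.5026, 0.3421, 0.1076]]
```

```bash
python3 -m creep '{"xyz":[[0,0,0.5],[0,0,0.6],[0.2,-0.5,0.5],[0.5,-1,0],[0.5,-1,0],[0.5,-1,0],[0.5,-1,0],[0.5,-1,0],[0.5,-1,0],[0.5,-1,0],[0.4,-1,0],[0.25,-0.9,0]],"angular":[[0,0,0],[0,0,0],[0,0,0],[0,0,0],[0,0,0],[0,0,0],[0,0,0],[0,0,0],[0,0,0],[0,0,0],[0,0,0],[0,0,0]],"fingers":[45,45,45,45,45,45,45,45,45,45,45,45]}'
python3 -m creep '{"xyz":[[0.1,-0.5,0],[0,0,0],[0,0,0]],"angular":[[0,0,0],[0,0,0],[0,0,0]],"fingers":[45,45,45]}'
python3 - <<'E'
from h import *
s=get_state();x,y=s['tool_pos'][:2];out=[]
for n in('scene','side'):
    f=grab_frame(n);W=cloud(f);H,S,V=hsvm(f)
    m=(abs(W[...,0]-.61)<.06)&(abs(W[...,1]-.01)<.06)&(W[...,2]<.014)&(W[...,2]>.002)&(V<45);p=W[m];print('dark',len(p),cv2.minAreaRect((p[:,:2]*1000).astype(np.float32)),np.percentile(p,[5,50,95],axis=0).round(4).tolist())
    u=f['camera_matrix']@(f['R']@[x,y,.08]+f['t']);u=(u[:2]/u[2]).astype(int)
    out.append(cv2.resize(f['pixels'][u[1]-60:u[1]+60,u[0]-60:u[0]+60],(390,390),interpolation=cv2.INTER_CUBIC))
cv2.imwrite('pics/v4.png',cv2.cvtColor(np.hstack(out),cv2.COLOR_RGB2BGR));print(s['tool_pos'],s['width'])
E
```

```text
clock: 28.62
tool_pos: [0.6083, 0.0376, 0.1482]
tool_rot: [-3.141, 0.001, 3.02]
contact_force: [0.8, 0.2, 0.5]
width: 0.0552
clock: 29.0
tool_pos: [0.6102, 0.0256, 0.1474]
tool_rot: [3.141, -0.0, 3.021]
contact_force: [-0.9, -0.4, 0.1]
width: 0.055
dark 102 ((610.4356079101562, 9.306015014648438), (59.96452331542969, 61.99981689453125), 83.58289337158203) [[0.5806, -0.0212, 0.0035], [0.6144, 0.0105, 0.0067], [0.6426, 0.0392, 0.0101]]
dark 64 ((610.8163452148438, 7.193210601806641), (65.2599105834961, 57.338157653808594), 83.94690704345703) [[0.5823, -0.0242, 0.0032], [0.6044, -0.0167, 0.0065], [0.6373, 0.0402, 0.0091]]
[0.6101818  0.02556148 0.14744177] 0.05499127238952083
```

View pics/v4.png

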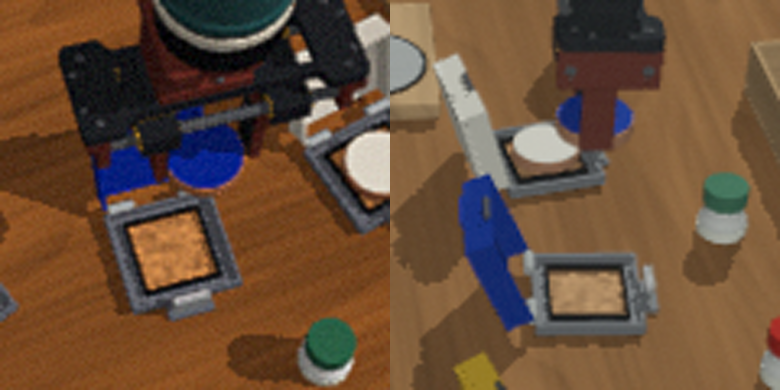

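```bash
python3 -m creep '{"xyz":[[0.02,-0.37,-0.2],[0,-0.2,-0.7],[0,0,-0.8],[0,0,-0.8],[0,0,-0.8],[0,0,-0.6],[0,0,-0.35],[0,0,-0.17],[0,0,-0.05],[0,0,0],[0,0,0]],"angular":[[0,0,0],[0,0,0],[0,0,0],[0,0,0],[0,0,0],[0,0,0],[0,0,0],[0,0,0],[0,0,0],[0,0,0],[0,0,0]],"fingers":[45,45,45,45,45,45,45,45,45,45,45]}'
```

```text
clock: 30.48
tool_pos: [0.6118, 0.0078, 0.0138]
tool_rot: [-3.142, 0.001, 3.021]
contact_force: [0.7, 0.1, -1.0]
width: 0.0548
```

```bash
python3 -m creep '{"xyz":[[0,0,0],[0,0,0],[0,0,0],[0,0,0],[0,0,0.4],[0,0,0.8],[0,0,0.8],[0,0,0.8],[0,0,0.8],[0,0,0.8],[0,0,0]],"angular":[[0,0,0],[0,0,0],[0,0,0],[0,0,0],[0,0,0],[0,0,0],[0,0,0],[0,0,0],[0,0,0],[0,0,0],[0,0,0]],"fingers":[75,75,75,75,75,75,75,75,75,75,75]}'
python3 -m creep '{"xyz":[[-0.75,0.1,0],[-0.8,0.1,0],[-0.8,0.1,0],[-0.8,0.1,0],[-0.7,0.06,0],[0,0,0],[0,0,0]],"angular":[[0,0,0],[0,0,0],[0,0,0],[0,0,0],[0,0,0],[0,0,0],[0,0,0]],"fingers":[75,40,0,0,0,0,0]}'
python3 - <<'E'
from h import *
s=get_state();print(s['tool_pos'],s['width'])
out=[]
for n in('scene','side'):
    f=grab_frame(n);W=cloud(f);H,S,V=hsvm(f)
    m=(np.hypot(W[...,0]-.61,W[...,1]-.009)<.035)&(H>105)&(H<130)&(S>120)&(W[...,2]>.008)&(W[...,2]<.035);p=W[m];print(len(p),np.percentile(p,[2,50,98],axis=0).round(4).tolist())
    u=f['camera_matrix']@(f['R']@[.58,.05,.05]+f['t']);u=(u[:2]/u[2]).astype(int)
    out.append(cv2.resize(f['pixels'][u[1]-75:u[1]+75,u[0]-75:u[0]+75],(390,390),interpolation=cv2.INTER_CUBIC))
cv2.imwrite('pics/v5.png',cv2.cvtColor(np.hstack(out),cv2.COLOR_RGB2BGR))
E
```

```text
clock: 31.85
tool_pos: [0.613, 0.0077, 0.1478]
tool_rot: [3.142, 0.005, 3.021]
contact_force: [-0.5, -1.2, -0.5]
width: 0.0749
clock: 32.72
tool_pos: [0.4966, 0.0215, 0.1451]
tool_rot: [-3.142, 0.001, 3.021]
contact_force: [0.7, -0.0, -0.1]
width: 0.0183
[0.4966391  0.02154256 0.14512668] 0.01830401805126242
344 [[0.5893, -0.0159, 0.0146], [0.6134, 0.0079, 0.0183], [0.6364, 0.0317, 0.0221]]
237 [[0.5904, -0.016, 0.0155], [0.613, 0.008, 0.0189], [0.636, 0.0319, 0.0217]]
```

View pics/v5.png

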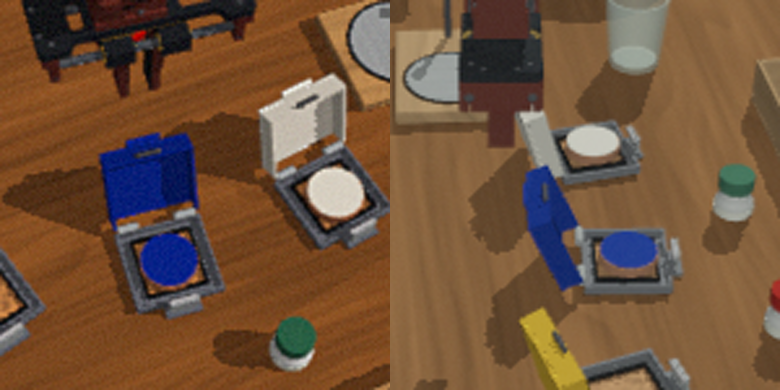

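Both dishes are flat in their nests. Closing the blue cover: down behind it, then push along the arc.

```bash
python3 -m creep '{"xyz":[[0,0,-0.8],[0,0,-0.9],[0,0,-0.8],[0,0,0],[0.33,-0.035,0.1],[0.33,-0.035,0.1],[0.38,-0.045,0.18],[0.38,-0.045,0.19],[0.48,-0.055,0.05],[0.48,-0.055,0.05],[0.48,-0.055,-0.15],[0.48,-0.055,-0.15]],"angular":[[0,0,0],[0,0,0],[0,0,0],[0,0,0],[0,0,0],[0,0,0],[0,0,0],[0,0,0],[0,0,0],[0,0,0],[0,0,0],[0,0,0]],"fingers":[0,0,0,0,0,0,0,0,0,0,0,0]}'
python3 -m creep '{"xyz":[[0.4,-0.045,-0.31],[0.4,-0.045,-0.32],[0.2,-0.02,-0.35],[0.2,-0.02,-0.35],[0.1,-0.01,-0.12],[0.1,-0.01,-0.05],[0,0,0]],"angular":[[0,0,0],[0,0,0],[0,0,0],[0,0,0],[0,0,0],[0,0,0],[0,0,0]],"fingers":[0,0,0,0,0,0,0]}'
```

```text
clock: 34.33
tool_pos: [0.5968, 0.0101, 0.0808]
tool_rot: [-3.141, -0.0, 3.021]
contact_force: [-1.0, 0.4, 0.1]
width: 0.0006
clock: 35.2
tool_pos: [0.6383, 0.0057, 0.0363]
tool_rot: [-3.142, 0.001, 3.021]
contact_force: [0.0, 0.6, -0.6]
width: 0.0002
```

```bash
python3 -m creep '{"xyz":[[0.1,0,-0.05],[0,0,-0.05],[0,0,-0.05],[0,0,0]],"angular":[[0,0,0],[0,0,0],[0,0,0],[0,0,0]],"fingers":[0,0,0,0]}'
python3 - <<'E'
from h import *
out=[]
for n in('scene','side'):
    f=grab_frame(n);W=cloud(f);H,S,V=hsvm(f)
    m=(abs(W[...,0]-.61)<.1)&(abs(W[...,1]-.009)<.07)&(H>105)&(H<130)&(S>120)&(W[...,2]>.008);p=W[m];print(len(p),np.percentile(p,[2,50,98],axis=0).round(4).tolist())
    u=f['camera_matrix']@(f['R']@[.6,.01,.05]+f['t']);u=(u[:2]/u[2]).astype(int)
    out.append(cv2.resize(f['pixels'][u[1]-60:u[1]+60,u[0]-60:u[0]+60],(390,390),interpolation=cv2.INTER_CUBIC))
cv2.imwrite('pics/v6.png',cv2.cvtColor(np.hstack(out),cv2.COLOR_RGB2BGR))
E
```

```text
clock: 35.7
tool_pos: [0.642, 0.0057, 0.0338]
tool_rot: [-3.142, 0.002, 3.021]
contact_force: [-3.2, -0.1, 12.4]
width: 0.0006
391 [[0.5788, -0.0522, 0.011], [0.6462, -0.0169, 0.0314], [0.6765, 0.043, 0.2123]]
861 [[0.5713, -0.0371, 0.0113], [0.6055, -0.0123, 0.0317], [0.6479, 0.0464, 0.0357]]
```

View pics/v6.png

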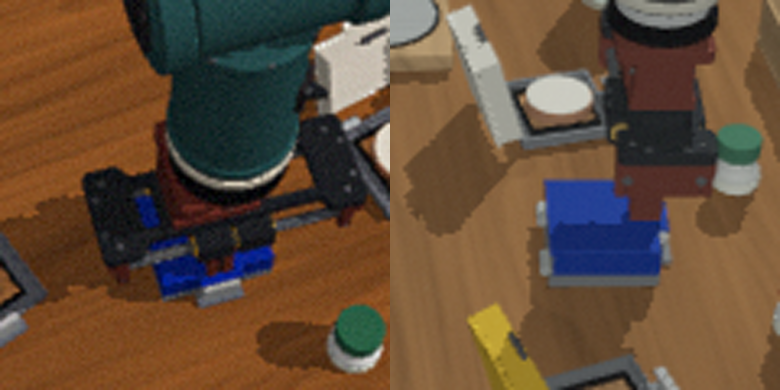

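The cover is down with a 12 N reaction at shut height. A touch more press, then lift and move behind the white cover.

```bash
python3 -m creep '{"xyz":[[0,0,-0.06],[0,0,0],[0,0,0.4],[0,0,0.8],[0,0,0.9],[0,0,0.9],[0,0,0.9]],"angular":[[0,0,0],[0,0,0],[0,0,0],[0,0,0],[0,0,0],[0,0,0],[0,0,0]],"fingers":[0,0,0,0,0,0,0]}'
python3 -m creep '{"xyz":[[-0.8,0.8,0],[-0.9,0.9,0],[-0.9,0.9,0],[-0.9,0.9,0],[-0.8,0.9,0],[-0.66,0.96,0],[0,0,0],[0,0,0]],"angular":[[0,0,0.09],[0,0,0.09],[0,0,0.09],[0,0,0],[0,0,0],[0,0,0],[0,0,0],[0,0,0]],"fingers":[0,0,0,0,0,0,0,0]}'
python3 - <<'E'
from h import *
print(get_state()['contact_force'])
f=grab_frame('side');W=cloud(f);H,S,V=hsvm(f)
m=(abs(W[...,0]-.61)<.1)&(abs(W[...,1]-.009)<.07)&(H>105)&(H<130)&(S>120)&(W[...,2]>.025);p=W[m];print(len(p),np.percentile(p,[2,50,98],axis=0).round(4).tolist())
E
```

```text
clock: 36.67
tool_pos: [0.6408, 0.0058, 0.1479]
tool_rot: [-3.141, -0.0, 3.021]
contact_force: [0.3, -0.2, -0.1]
width: 0.0
clock: 37.67
tool_pos: [0.4929, 0.1662, 0.1473]
tool_rot: [-3.141, 0.001, -2.992]
contact_force: [0.5, -0.5, 0.6]
width: 0.0007
[ 0.46438787 -0.50265045  0.64088517]
837 [[0.572, -0.0364, 0.027], [0.6116, 0.0028, 0.0325], [0.6536, 0.0474, 0.0357]]
```

```bash
python3 -m creep '{"xyz":[[0,0,-0.8],[0,0,-0.9],[0,0,-0.88],[0,0,0],[0.33,0.05,0.1],[0.33,0.05,0.1],[0.38,0.056,0.18],[0.38,0.056,0.19],[0.48,0.07,0.05],[0.48,0.07,0.05],[0.48,0.07,-0.15],[0.48,0.07,-0.15]],"angular":[[0,0,0],[0,0,0],[0,0,0],[0,0,0],[0,0,0],[0,0,0],[0,0,0],[0,0,0],[0,0,0],[0,0,0],[0,0,0],[0,0,0]],"fingers":[0,0,0,0,0,0,0,0,0,0,0,0]}'
python3 -m creep '{"xyz":[[0.4,0.06,-0.31],[0.4,0.06,-0.32],[0.2,0.03,-0.35],[0.2,0.03,-0.35],[0.1,0.015,-0.12],[0.2,0.03,-0.05],[0,0,-0.06],[0,0,-0.06],[0,0,-0.05],[0,0,0]],"angular":[[0,0,0],[0,0,0],[0,0,0],[0,0,0],[0,0,0],[0,0,0],[0,0,0],[0,0,0],[0,0,0],[0,0,0]],"fingers":[0,0,0,0,0,0,0,0,0,0]}'
```

```text
clock: 39.22
tool_pos: [0.5932, 0.1814, 0.0802]
tool_rot: [-3.141, -0.0, -2.992]
contact_force: [-0.1, -0.3, -0.3]
width: 0.0
clock: 40.48
tool_pos: [0.6387, 0.1883, 0.0336]
tool_rot: [-3.142, 0.003, -2.992]
contact_force: [-3.5, -1.1, 17.0]
width: 0.0006
```

```bash
python3 -m creep '{"xyz":[[0,0,-0.05],[0,0,0],[0,0,0.4],[0,0,0.8],[0,0,0.9],[0,0,0.9],[0,0,0.9],[-0.4,-0.8,0],[-0.5,-1,0],[-0.5,-1,0],[-0.5,-1,0],[-0.5,-1,0]],"angular":[[0,0,0],[0,0,0],[0,0,0],[0,0,0],[0,0,0],[0,0,0],[0,0,0],[0,0,0.048],[0,0,0.048],[0,0,0],[0,0,0],[0,0,0]],"fingers":[0,0,0,0,0,0,0,0,0,0,0,0]}'
python3 -m creep '{"xyz":[[-0.5,-1,0],[-0.5,-1,0],[-0.5,-1,0],[-0.5,-1,0],[-0.5,-1,0],[-0.5,-1,0],[-0.4,-1,0],[-0.36,-0.85,0],[0,0,0],[0,0,0]],"angular":[[0,0,0],[0,0,0],[0,0,0],[0,0,0],[0,0,0],[0,0,0],[0,0,0],[0,0,0],[0,0,0],[0,0,0]],"fingers":[0,0,0,0,0,0,0,0,0,0]}'
python3 - <<'E'
from h import *
f=grab_frame('scene');W=cloud(f);H,S,V=hsvm(f)
m=(abs(W[...,0]-.607)<.1)&(abs(W[...,1]-.184)<.07)&(V>100)&(S<60)&(W[...,2]>.025);p=W[m];print('white',len(p),np.percentile(p,[2,50,98],axis=0).round(4).tolist())
m=(abs(W[...,0]-.55)<.1)&(abs(W[...,1]+.17)<.07)&(H>20)&(H<32)&(S>190)&(V>110)&(W[...,2]>.025);p=W[m];print('yellow',len(p),np.percentile(p,[2,50,98],axis=0).round(4).tolist())
E
```

```text
clock: 41.98
tool_pos: [0.5646, 0.0432, 0.1463]
tool_rot: [-3.141, 0.0, -2.896]
contact_force: [-0.1, -0.4, 0.3]
width: -0.0001
clock: 43.22
tool_pos: [0.4526, -0.1909, 0.1462]
tool_rot: [3.141, 0.0, -2.897]
contact_force: [0.5, 0.5, 0.3]
width: 0.0007
white 1054 [[0.5692, 0.1415, 0.0274], [0.6113, 0.1828, 0.0322], [0.652, 0.2244, 0.0357]]
yellow 650 [[0.4984, -0.219, 0.0265], [0.5151, -0.1819, 0.0596], [0.5393, -0.1381, 0.09]]
```

White stays shut. Now the yellow cover.

```bash
python3 -m creep '{"xyz":[[0.54,0,-0.8],[0,0,-0.9],[0,0,-0.84],[0,0,0],[0.32,0.08,0.1],[0.32,0.08,0.1],[0.37,0.093,0.18],[0.37,0.093,0.19],[0.47,0.117,0.05],[0.47,0.117,0.05],[0.47,0.117,-0.15],[0.47,0.117,-0.15]],"angular":[[0,0,0],[0,0,0],[0,0,0],[0,0,0],[0,0,0],[0,0,0],[0,0,0],[0,0,0],[0,0,0],[0,0,0],[0,0,0],[0,0,0]],"fingers":[0,0,0,0,0,0,0,0,0,0,0,0]}'
python3 -m creep '{"xyz":[[0.39,0.097,-0.31],[0.39,0.097,-0.32],[0.195,0.05,-0.35],[0.195,0.05,-0.35],[0.1,0.025,-0.12],[0.2,0.05,-0.05],[0,0,-0.06],[0,0,-0.06],[0,0,-0.05],[0,0,0]],"angular":[[0,0,0],[0,0,0],[0,0,0],[0,0,0],[0,0,0],[0,0,0],[0,0,0],[0,0,0],[0,0,0],[0,0,0]],"fingers":[0,0,0,0,0,0,0,0,0,0]}'
```

```text
clock: 44.78
tool_pos: [0.5674, -0.1668, 0.0805]
tool_rot: [3.142, -0.0, -2.896]
contact_force: [-1.2, -0.5, 0.6]
width: 0.0008
clock: 46.02
tool_pos: [0.6119, -0.156, 0.0335]
tool_rot: [-3.14, 0.003, -2.897]
contact_force: [-3.4, 1.8, 16.7]
width: 0.0008
```

```bash
python3 -m creep '{"xyz":[[0,0,-0.05],[0,0,0],[0,0,0.4],[0,0,0.8],[0,0,0.9],[0,0,0.9],[0,0,0.9],[-0.9,0,0.6],[-0.9,0,0.6],[-0.9,0,0.5],[-0.9,0,0],[-0.9,0,0]],"angular":[[0,0,0],[0,0,0],[0,0,0],[0,0,0],[0,0,0],[0,0,0],[0,0,0],[0,0,0],[0,0,0],[0,0,0],[0,0,0],[0,0,0]],"fingers":[0,0,0,0,0,0,0,0,0,0,0,0]}'
python3 -m creep '{"xyz":[[0,0,0],[0,0,0],[0,0,0],[0,0,0],[0,0,0],[0,0,0],[0,0,0],[0,0,0],[0,0,0],[0,0,0]],"angular":[[0,0,0],[0,0,0],[0,0,0],[0,0,0],[0,0,0],[0,0,0],[0,0,0],[0,0,0],[0,0,0],[0,0,0]],"fingers":[0,0,0,0,0,0,0,0,0,0]}'
python3 - <<'E'
from h import *
f=grab_frame('scene');save('end',f);W=cloud(f);H,S,V=hsvm(f)
for n,c,k in(('white',(.607,.184),(V>100)&(S<60)),('yellow',(.5805,-.1635),(H>18)&(H<34)&(S>150)),('blue',(.611,.009),(H>105)&(H<130)&(S>120))):
    m=(abs(W[...,0]-c[0])<.1)&(abs(W[...,1]-c[1])<.07)&k&(W[...,2]>.022);p=W[m];A=np.c_[p[:,:2],np.ones(len(p))];a=np.linalg.lstsq(A[p[:,2]<.05],p[p[:,2]<.05,2],rcond=None)[0];print(n,len(p),np.percentile(p[:,2],[2,50,98]).round(4),'slope',a[:2].round(3))
E
```

```text
clock: 47.52
tool_pos: [0.4747, -0.1559, 0.1978]
tool_rot: [-3.141, 0.001, -2.896]
contact_force: [-0.5, -0.2, -0.3]
width: 0.0001
clock: 48.78
tool_pos: [0.4756, -0.156, 0.1974]
tool_rot: [-3.141, 0.0, -2.896]
contact_force: [-0.5, -0.9, 0.3]
width: 0.0007
white 1067 [0.0269 0.0321 0.0359] slope [-0.005  0.008]
yellow 1257 [0.027  0.0322 0.0372] slope [-0.006  0.   ]
blue 1157 [0.0264 0.0321 0.0363] slope [-0.003  0.005]
```

View pics/end.png

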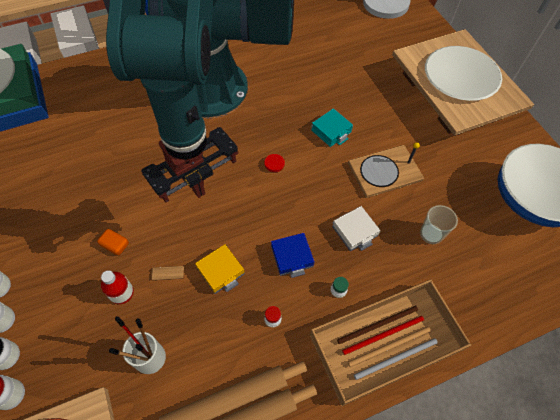

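The three covers are shut and level: yellow (220,268), blue (292,254), white (356,228). The bystanders and the red and turquoise look-alikes are where they were, and the arm is clear. Handing in.

```bash
python3 -c "from rig import *; print(close_job())"
```

```text
the job is handed in; nothing more can be done
None
```

The job is handed in, at about 49 s on the clock. There was no yellow dish in any view, so I handled white first, then blue. Each was held still at the viewing point for over 3 s and then laid in its own nest. I then shut the blue, white and empty yellow covers, in that order.

**Last checks:**
- **Dishes:** pictures showed both flat in their nests before the covers went over.
- **Covers:** all three tops read level within 0.01 rad, at about 32 mm against the nominal 34 mm (the depth camera reads 1–2 mm low). They stayed shut with the arm away.
- **Bystanders:** the pots, jars, bottle, rib and sponge stand where they were, and the red dish and turquoise case were not touched.

**Off target:** the white dish was held about 1.5 mm above the nominal 90 mm. It also stopped briefly 30 mm short of the mirror centre before the proper hold. I saw no knocked dish or slackened grip, and no check failed.

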